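# Set the watch tester's size selector and start it

### The job

Set the watch pressure tester for the largest watch size: with shut fingertips, push the upright tab of its rotary selector round from the side, without pinching it, until it points at the middle of the largest of the three raised discs. Then press the round start button fully down with a fingertip, let it come back up and move clear. Leave the loose watch, the jar and the screwdriver where they are.

Things in the scene. Friction and masses are not known exactly. Their poses are not given: they have to be found in the camera images.
- dial (a joint): angle of the rotary selector (rad), 0 where the tab points square to the case's front, growing anticlockwise seen from above; the three discs stand at -0.785, 0.785 and 1.571, end stops at -0.95 and 1.75. It turns stiffly (about 1.2 N sideways at the tab) and stays where it is left, without clicks or springs
- dial_axis (a point): the selector's axle, centre of its flat 80 mm wide aluminium disc, 13 mm above the deck, level with the disc's flat top; a hub 32 mm wide rises 10 mm more. The tester is a fixed white case 260 x 400 mm with a flat deck 60 mm above the bench
- tab_mid (a point): point on the dark steel tab, 66 mm out from the axle, at half its height (22 mm above the deck). The tab is an upright fin, 10 mm thick, that runs straight out from 29 to 81 mm from the axle, from 4 to 40 mm above the deck; it turns with the selector (dial_c2 and dial_c3 in the rules are its two 5 mm thick halves, one for each face)
- tab_aim (a point): the point the tab aims at: on the tab's line 100 mm from the axle, 5 mm above the deck; turns with the selector and stands over the centre of the disc that is selected
- disc_large: the largest of three raised dark steel discs fixed on the deck (30 mm wide, 5 mm high; the others are 20 and 12 mm wide), each centred 100 mm from the axle; origin at the centre of its underside
- disc_medium: the middle disc, 20 mm wide, 5 mm high; origin at the centre of its underside
- disc_small: the smallest disc, 12 mm wide, 5 mm high; origin at the centre of its underside
- start (a joint): travel of the start button (m): 0 up, 0.006 fully down; it springs back, fully down takes 5 N
- start_top (a point): centre of the top of the round black start button, 28 mm wide, on the tester's deck near the clear chamber (a fixed cylinder 96 mm wide that rises 56 mm above the deck, its axis 120 mm from the button)
- watch_mid (a point): loose steel watch head, 40 mm wide and 11 mm high, lying on the deck; its centre. To be left alone
- jar_mid (a point): loose jar, 52 mm wide, 60 mm high, on the bench beside the tester; its centre. To be left alone
- driver_mid (a point): loose screwdriver, 150 mm long, on the bench beside the tester; the middle of its grip. To be left alone

How it is judged:
On the way, in this order (a step that is already met when the one before it is completed fails the run):
1. the selector is set to the largest disc (horizontal distance between tab_aim and disc_large below 0.01 m), for 0.3 s.
2. the start button is pressed (value of joint start above 0.0045 m), for 0.05 s.
At the end, for the whole second after the job is handed in: the tab points at the largest disc (its aim point within 10 mm of the disc's centre, seen from above), the selector is at rest and the start button is up again (within 1.5 mm), after it was pressed at least 4.5 mm (horizontal distance between tab_aim and disc_large below 0.01 m and velocity of joint dial between -0.1 and 0.1 rad/s and value of joint start below 0.0015 m); the robot touches nothing.
It fails at once if the start button is pressed while the tab does not point at the largest disc (value of joint start above 0.0045 m and horizontal distance between tab_aim and disc_large above 0.015 m).
It fails at once if the tab is pinched (pressed on both faces at once) (contact force between the fingers and dial_c2 above 2 N and contact force between the fingers and dial_c3 above 2 N).
It fails at once if the watch is disturbed (moved more than 15 mm) (distance of watch_mid from where it was at the start of the episode above 0.015 m).
It fails at once if the jar is disturbed (moved more than 20 mm) (distance of jar_mid from where it was at the start of the episode above 0.02 m).
It fails at once if the driver is disturbed (moved more than 20 mm) (distance of driver_mid from where it was at the start of the episode above 0.02 m).
It also fails if it takes over 51 s, if anything falls off the work surface, if the arm or the gripper's body presses on something with over 40 N, if the wrist force passes 120 N, or if a joint passes its speed limit or range.

### The arm

A 6-joint arm with a two-finger parallel gripper is mounted at the origin on the work surface. World frame = base frame: x ahead of the robot, y to its left, z up, the work surface at z = 0. Lengths are in m, angles in rad, forces in N, time in s.
With the tool pointing down it reaches from about 0.375 to 0.9 m from the base axis. Payload 3.1 kg.
Tool frame: the origin (TCP) lies between the finger pads; the fingertips stand 17 mm ahead of it and the grasp point (between the pads) lies 2 mm behind it (robot.nose_length is the distance from the TCP to the fingertips, in m); z points along the fingers, y is the line along which they close (so a half turn about z gives the same grasp; the last joint's range is limited). The gripper opens to 87 mm and grips with 3 to 60 N. Pads are 19 mm wide; open, the fingers measure 117 mm over their backs; the gripper's body (75 mm by 190 mm) begins 51 mm behind the grasp point.
Start: joints at [-1.341, 0.527, 1.433, -0, 1.181, -0.178], TCP at [0.248, -0.574, 0.207] pointing down, gripper open.
Joint ranges: [-3.08, 3.08], [-0.75, 2.2], [0.22, 2.44], [-1.43, 4.57], [0, 2.65], [-2.85, 2.85]. Speed limits (rad/s): [2.79, 2.79, 3.14, 3.14, 3.14, 3.14].

### API

Orientations are given as a unit quaternion [x, y, z, w].
In Python, from rig import robot, cams gives the robot as it stands.
- The arm moves only by the shell command python3 -m pendant 'ROWS' [FORCE]. ROWS is JSON, a list of rows, each an object with "jaw": the opening, from 0 (shut) to 1 (fully open); "linear": the shift along the tool's x, y, z in cm, a list of three; "twist": the turn about the tool's z in degrees. A call has 1 to 12 rows; each row shifts and turns the commanded pose from where the row before left it, along the tool's axes as they then stand; what a row does not reach is not made up. A row lasts 1/12 s, in which the tool goes at most 41.7 mm and 7.16 degrees, less where a joint would pass 70% of its speed; a pose out of reach is approached as far as the arm can. A call is refused whole if a number of a shift passes 4.17 or a number of a turn 7.16, either way. A call with a gripper value outside its range is refused whole. The fingers move at their own pace and stop on an object; FORCE is the grip in N (left out, the last holds). Time passes only in rows, so rows that do not move let the fingers close. It gives the time, the measured TCP pose, the force, the opening and the grip force at its end, in the units of the state.
- robot.get_obs(): the state, without advancing time (a new reading comes with each control period).
- cams.camera(name): name is "side" or "top" or "wrist"; returns a dict with "color" (420x560x3 uint8, blue, green, red), "depth" (420x560 float32, m along the optical axis (not along the pixel's ray), 0 where there is no reading), "fov_y" (degrees; the focal length in pixels is half the picture's height over the tangent of half this angle, whatever the lens; pixels are square), "cx", "cy" (the principal point, pixels), "k1" (the pictures are not rectified: a ray, as slopes to the right and down, at radius r is drawn at 1 + k1 r^2 times it, then the intrinsics apply), "view" (4x4, takes a point from world to camera coordinates). Camera axes: x right, y down, z forward; pixel columns grow to the right and rows downward; lengths in m; the calibration is good to about 2 mm. A picture is of the moment at which its call begins.
- robot.hand_in(): hands the job in; it is judged then, once.
The state is a dict: "time": time; "q": joint angles; "joint_velocities": joint speeds; "joint_torque": joint torques, N m; "position": TCP position; "tool_rot": TCP orientation; "ft_force": force on the tool from outside, world axes, zero at the start; "moment": the same for the moment, N m; "grip_width": finger opening in m; "grip_force": force on a finger pad.
Only numpy, scipy, OpenCV 4.12 (cv2) and the standard library are available. Lean on these libraries where they do the work, as an engineer would, in place of code of your own. Each camera call takes 0.05 s, during which the arm holds its last target. There are 200 camera calls.

## Working session

There is one attempt and no reset: what is moved stays moved. The work goes in short steps, Python scripts to look and compute and a shell command to move; the robot and the scene stay as the last step left them, time stands still between calls to the robot, and variables do not carry over. Pictures are saved under pics/ and viewed, at most 12 in all, crops included, and the job is handed in when it is done.

```bash
mkdir -p pics; ls
cat > h.py <<'E'
import numpy as np, cv2, json
from rig import robot, cams
def grab(n):
    c=cams.camera(n); return c
def K(c):
    f=c["color"].shape[0]/2/np.tan(np.radians(c["fov_y"])/2); return f
def ray(c,u,v):
    f=K(c); d=np.array([(u-c["cx"])/f,(v-c["cy"])/f]); s=d.copy()
    for _ in range(20): s=d/(1+c["k1"]*(s@s))
    V=np.array(c["view"]); R,t=V[:3,:3],V[:3,3]
    return -R.T@t, R.T@np.array([s[0],s[1],1])
def onz(c,u,v,z):
    o,d=ray(c,u,v); return o+d*(z-o[2])/d[2]
def proj(c,p):
    V=np.array(c["view"]); q=V[:3,:3]@np.asarray(p)+V[:3,3]; s=q[:2]/q[2]
    return s*(1+c["k1"]*(s@s))*K(c)+[c["cx"],c["cy"]]
E
python3 - <<'E'
from h import *
import pickle
for n in ("top","side"):
    c=grab(n); cv2.imwrite(f"pics/{n}0.png",c["color"]); pickle.dump(c,open(f"{n}0.pkl","wb"))
    print(n,c["fov_y"],c["k1"],np.round(c["view"],3).tolist())
s=robot.get_obs(); print(s["time"],s["position"],s["tool_rot"],s["grip_width"])
E
```

```text
pics
top 54.868697634245166 0.01615022055065149 [[0.016, -0.999, 0.03, 0.01], [-0.986, -0.021, -0.165, 0.556], [0.166, -0.027, -0.986, 0.758], [0.0, 0.0, 0.0, 1.0]]
side 46.9129339559683 -0.10942041906915079 [[-0.877, -0.48, 0.009, 0.497], [-0.248, 0.436, -0.865, 0.226], [0.411, -0.761, -0.502, 1.01], [0.0, 0.0, 0.0, 1.0]]
0.1 [ 0.24775088 -0.57307041  0.20598325] [ 9.79280624e-01  2.02505670e-01 -2.47876508e-05 -9.54983461e-04] 0.08713597931752402
```

View pics/top0.png

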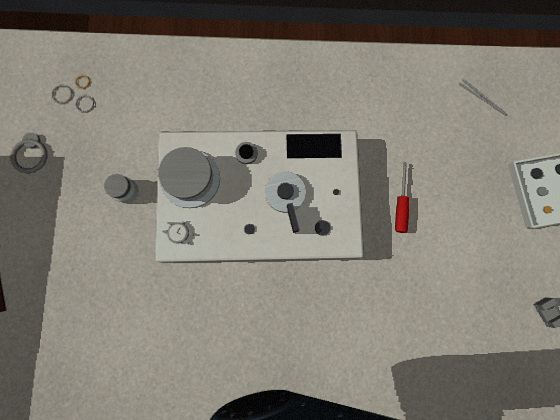

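View pics/side0.png

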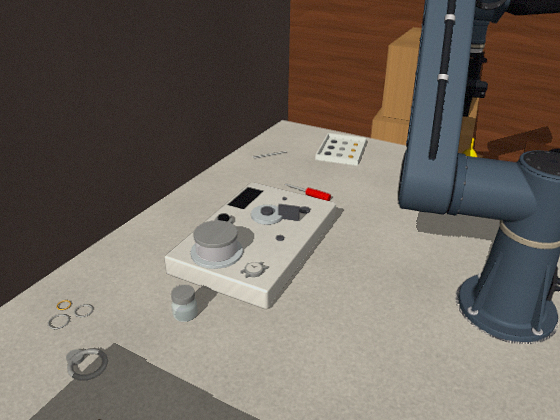

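The top view has world +x up and +y left. The tester case spans about (157,131) to (361,261). The selector's axle is at (285,191) and its tab points to about (294,230). The dark discs are at (322,228), which looks largest, (250,229) and (336,192). The button is at (246,152), the chamber at (188,175), the watch at (178,232), the jar at (120,187) and the screwdriver at (402,210). In the side view the button is at (224,218), the chamber at (215,240) and the tab at (290,212).

Run:
```python
from h import *
import pickle
c=pickle.load(open("top0.pkl","rb")); g=c["color"].max(2)
hsv=cv2.cvtColor(c["color"],cv2.COLOR_BGR2HSV)
def pt(u,v):
    o,d=ray(c,u,v); z=c["depth"][int(round(v)),int(round(u))]; return o+d*z
for T in (60,85):
    m=(g<T).astype(np.uint8)
    n,l,s,ce=cv2.connectedComponentsWithStats(m)
    for i in range(1,n):
        x,y,w,h,a=s[i]
        if 150<ce[i][0]<365 and 128<ce[i][1]<262 and a>8:
            print(T,np.round(ce[i],1),(w,h,a),"z65",np.round(onz(c,*ce[i],.065),4)[:2],"depthpt",np.round(pt(*ce[i]),4))
for z,uv in ((.073,(285,191)),):
    print(np.round(pt(300,180),4),np.round(pt(320,240),4))
# tab by height: pixels with z 0.094..0.104 near axle
vv,uu=np.mgrid[170:240,260:345]
P=np.array([pt(u,v) for u,v in zip(uu.ravel(),vv.ravel())])
ax=onz(c,285,191,.073)
k=(P[:,2]>.093)&(P[:,2]<.108); Q=P[k]
print(len(Q)); 
mu=Q.mean(0); U,S,Vt=np.linalg.svd(Q[:,:2]-mu[:2]); print("tab top",mu,Vt[0],Q[:,:2].min(0),Q[:,:2].max(0))
# silver hub disc
k=(P[:,2]>.070)&(P[:,2]<.0765); Q=P[k]; (cc,r)=cv2.minEnclosingCircle(Q[:,:2].astype(np.float32)); print("disc",cc,r,len(Q))
cr=cv2.resize(c["color"][120:270,150:370],None,fx=3.6,fy=3.6,interpolation=cv2.INTER_CUBIC); cv2.imwrite("pics/crop0.png",cr)
```

```text
60 [313.6 145.5] (np.int32(55), np.int32(24), np.int32(1298)) z65 [ 0.6775 -0.0371] depthpt [ 0.6786 -0.0374  0.0615]
60 [245.9 151.2] (np.int32(15), np.int32(15), np.int32(175)) z65 [0.6624 0.097 ] depthpt [0.6576 0.0959 0.0807]
60 [249.7 161. ] (np.int32(16), np.int32(8), np.int32(22)) z65 [0.6424 0.089 ] depthpt [0.6405 0.0886 0.0716]
60 [201.1 187.3] (np.int32(30), np.int32(30), np.int32(56)) z65 [0.5873 0.1815] depthpt [0.5762 0.1721 0.117 ]
60 [285.3 190.8] (np.int32(16), np.int32(16), np.int32(204)) z65 [0.5842 0.0179] depthpt [0.5809 0.0184 0.081 ]
60 [335.6 191.7] (np.int32(6), np.int32(5), np.int32(23)) z65 [ 0.5847 -0.0807] depthpt [ 0.5849 -0.0809  0.0636]
60 [292.4 218. ] (np.int32(12), np.int32(29), np.int32(169)) z65 [0.5308 0.0034] depthpt [0.5257 0.0053 0.1017]
60 [321.9 227.5] (np.int32(15), np.int32(14), np.int32(170)) z65 [ 0.5136 -0.0538] depthpt [ 0.5137 -0.0539  0.064 ]
60 [249.3 228.8] (np.int32(10), np.int32(10), np.int32(74)) z65 [0.5083 0.0859] depthpt [0.5082 0.0858 0.0664]
85 [313.6 145.5] (np.int32(56), np.int32(24), np.int32(1309)) z65 [ 0.6775 -0.037 ]
[... 1385 characters left out ...]
85 [362. 229.] (np.int32(1), np.int32(11), np.int32(11)) z65 [ 0.5122 -0.1315] depthpt [ 0.5196 -0.1459  0.0007]
85 [363.  247.5] (np.int32(1), np.int32(12), np.int32(12)) z65 [ 0.4766 -0.1328] depthpt [ 0.4812 -0.1479 -0.0015]
85 [363.9 257.4] (np.int32(5), np.int32(5), np.int32(9)) z65 [ 0.4577 -0.1342] depthpt [ 0.4606 -0.1493 -0.0011]
85 [269.9 260.1] (np.int32(187), np.int32(5), np.int32(283)) z65 [0.4495 0.045 ] depthpt [0.4512 0.0452 0.0173]
[ 0.6047 -0.0101  0.0725] [ 0.4898 -0.0507  0.06  ]
162
tab top [0.52898229 0.00432737 0.09925073] [-0.96386873 -0.26637767] [ 0.50384128 -0.00723109] [0.55433638 0.01543315]
disc (0.5622420907020569, 0.012818670831620693) 0.06006540358066559 1023
```

View pics/crop0.png

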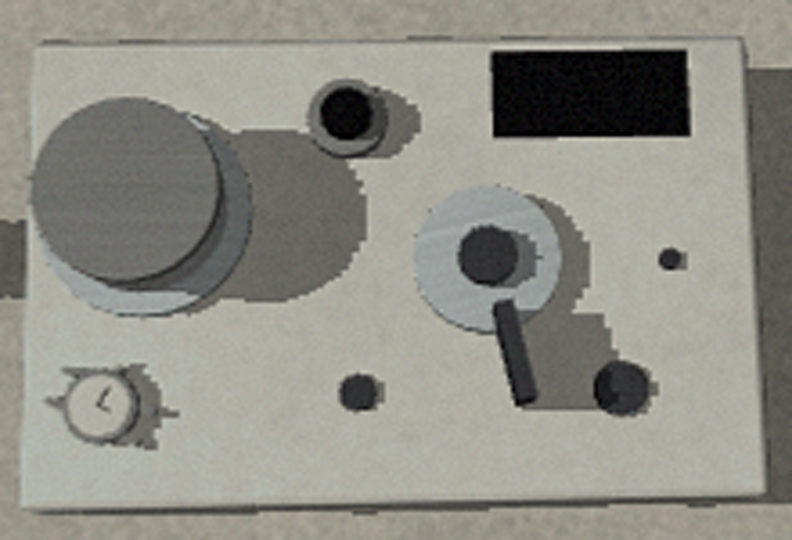

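The large disc is at (0.514, -0.054) and the axle at (0.581, 0.018). The tab points at about 195° in world yaw and has to turn about 32° anticlockwise, to 227°. I'll shut the fingers and go to a point behind the tab's +y face.

```bash
R='{"jaw":0,"linear":[2.66,-2.52,0],"twist":0}'; true
python3 -m pendant '[{"jaw":0,"linear":[1.2,-1.2,0],"twist":0},{"jaw":0,"linear":[2.7,-2.5,0],"twist":0},{"jaw":0,"linear":[2.7,-2.5,0],"twist":0},{"jaw":0,"linear":[2.7,-2.5,0],"twist":0},{"jaw":0,"linear":[2.7,-2.5,0],"twist":0},{"jaw":0,"linear":[2.7,-2.5,0],"twist":0},{"jaw":0,"linear":[2.7,-2.5,0],"twist":0},{"jaw":0,"linear":[2.7,-2.5,0],"twist":0},{"jaw":0,"linear":[2.7,-2.5,0],"twist":0},{"jaw":0,"linear":[2.7,-2.5,0],"twist":0}]' 10
python3 -m pendant '[{"jaw":0,"linear":[2.7,-2.5,0],"twist":0},{"jaw":0,"linear":[2.7,-2.5,0],"twist":0},{"jaw":0,"linear":[2.7,-2.5,0],"twist":0},{"jaw":0,"linear":[2.7,-2.5,0],"twist":0},{"jaw":0,"linear":[2.7,-2.5,0],"twist":0},{"jaw":0,"linear":[2.7,-2.5,0],"twist":0},{"jaw":0,"linear":[2.7,-2.5,0],"twist":0},{"jaw":0,"linear":[1.2,-1.2,0],"twist":0}]'
python3 -m pendant '[{"jaw":0,"linear":[0,0,0],"twist":-6.8},{"jaw":0,"linear":[0,0,0],"twist":-6.8},{"jaw":0,"linear":[0,0,0],"twist":-6.8},{"jaw":0,"linear":[0,0,0],"twist":-6.8},{"jaw":0,"linear":[0,0,0],"twist":-6.8},{"jaw":0,"linear":[0,0,0],"twist":-6.8},{"jaw":0,"linear":[0,0,0],"twist":-6.8},{"jaw":0,"linear":[0,0,0],"twist":-6.8},{"jaw":0,"linear":[0,0,0],"twist":-6.8},{"jaw":0,"linear":[0,0,0],"twist":-6.8},{"jaw":0,"linear":[0,0,0],"twist":-6.8},{"jaw":0,"linear":[0,0,0],"twist":-6.8}]'
cat >> h.py <<'E'
def totool(dest):
    from scipy.spatial.transform import Rotation as Ro
    s=robot.get_obs(); R=Ro.from_quat(s["tool_rot"]).as_matrix()
    print("t",round(s["time"],2),"pos",np.round(s["position"],4),"yaw",np.degrees(np.arctan2(R[1,0],R[0,0])).round(1),"grip",round(s["grip_width"],4),"F",np.round(s["ft_force"],1))
    print("tool shift cm",np.round(R.T@(np.asarray(dest)-s["position"])*100,2))
E
python3 - <<'E'
from h import *
totool([.508,.0343,.094])
c=cams.camera("wrist"); cv2.imwrite("pics/w1.png",c["color"])
E
```

```text
time: 0.93
position: [0.3882, -0.2532, 0.2067]
tool_rot: [0.979, 0.202, -0.0, -0.0]
ft_force: [0.6, 0.1, 0.1]
grip_width: 0.0287
grip_force: 0.0
time: 1.6
position: [0.4993, -0.0, 0.2067]
tool_rot: [0.979, 0.204, 0.0, -0.001]
ft_force: [0.3, 0.3, -0.3]
grip_width: 0.0002
grip_force: 0.0
time: 2.6
position: [0.498, -0.0035, 0.2065]
tool_rot: [0.607, 0.795, -0.0, -0.0]
ft_force: [1.3, 0.2, -0.1]
grip_width: 0.0008
grip_force: 0.0
t 2.6 pos [ 0.498  -0.0035  0.2065] yaw 105.3 grip 0.0008 F [ 1.3  0.2 -0.1]
tool shift cm [ 3.38  1.97 11.25]
```

View pics/w1.png

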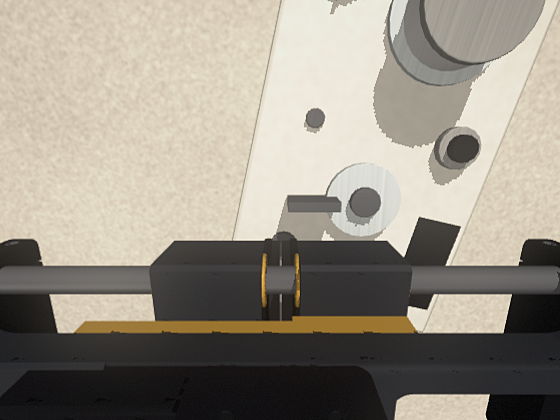

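The wrist view shows the tab at (313,203), hub at (365,202), medium disc at (315,118) and button at (460,148). The shut fingertips are below, near (282,260), still short of the tab's pushing side. I'll shift sideways and then go down.

```bash
python3 -m pendant '[{"jaw":0,"linear":[1.7,1.0,0],"twist":0},{"jaw":0,"linear":[1.7,1.0,0],"twist":0},{"jaw":0,"linear":[0,0,0],"twist":0},{"jaw":0,"linear":[0,0,2.5],"twist":0},{"jaw":0,"linear":[0,0,2.5],"twist":0},{"jaw":0,"linear":[0,0,2.5],"twist":0},{"jaw":0,"linear":[0,0,2.2],"twist":0},{"jaw":0,"linear":[0,0,1.5],"twist":0},{"jaw":0,"linear":[0,0,0],"twist":0},{"jaw":0,"linear":[0,0,0],"twist":0}]'
python3 - <<'E'
from h import *
totool([.508,.0343,.094])
c=cams.camera("wrist"); cv2.imwrite("pics/w2.png",c["color"])
E
```

```text
time: 3.48
position: [0.5081, 0.0341, 0.0942]
tool_rot: [0.609, 0.793, -0.001, -0.001]
ft_force: [0.1, -0.6, -0.6]
grip_width: 0.0005
grip_force: 0.0
t 3.48 pos [0.5081 0.0341 0.0942] yaw 104.9 grip 0.0005 F [ 0.1 -0.6 -0.6]
tool shift cm [ 0.02 -0.01  0.02]
```

View pics/w2.png

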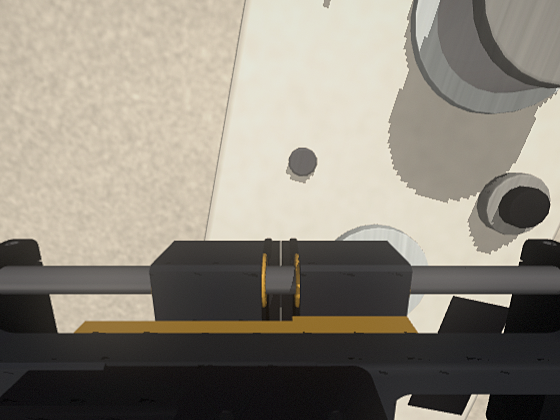

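The tab is now hidden behind the fingers, as expected. The deck is clear around them and the force is near zero. I'll close the gap and push round an arc about the axle for about 24°, then check.

```bash
python3 -m pendant '[{"jaw":0,"linear":[-0.7,0,0],"twist":0},{"jaw":0,"linear":[-0.7,0,0],"twist":0},{"jaw":0,"linear":[-0.6,0,0],"twist":0},{"jaw":0,"linear":[-0.46,-0.085,0],"twist":-4},{"jaw":0,"linear":[-0.46,-0.085,0],"twist":-4},{"jaw":0,"linear":[-0.46,-0.085,0],"twist":-4},{"jaw":0,"linear":[-0.46,-0.085,0],"twist":-4},{"jaw":0,"linear":[-0.46,-0.085,0],"twist":-4},{"jaw":0,"linear":[-0.46,-0.085,0],"twist":-4},{"jaw":0,"linear":[0,0,0],"twist":0},{"jaw":0,"linear":[0,0,0],"twist":0}]'
python3 - <<'E'
from h import *
import pickle
totool([.508,.0343,.094])
a=cams.camera("top"); b=cams.camera("side")
pickle.dump((a,b),open("m1.pkl","wb"))
A=cv2.resize(a["color"][150:270,210:370],(640,480),interpolation=cv2.INTER_CUBIC)
B=cv2.resize(b["color"][170:290,220:380],(640,480),interpolation=cv2.INTER_CUBIC)
cv2.imwrite("pics/m1.png",cv2.resize(np.hstack([A,B]),(800,300)))
E
```

```text
time: 4.45
position: [0.5216, -0.0127, 0.0954]
tool_rot: [0.432, 0.902, 0.0, 0.001]
ft_force: [0.6, 0.1, -0.4]
grip_width: 0.0007
grip_force: 0.0
t 4.45 pos [ 0.5216 -0.0127  0.0954] yaw 128.8 grip 0.0007 F [ 0.6  0.1 -0.4]
tool shift cm [4.51 1.88 0.14]
```

View pics/m1.png

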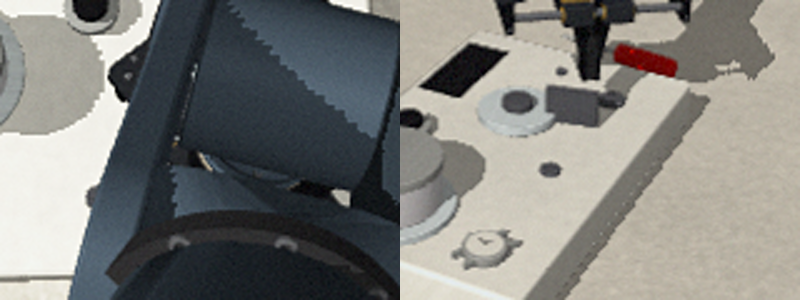

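Run:
```python
from h import *
import pickle
a,b=pickle.load(open("m1.pkl","rb"))
def cr(p): u=proj(b,p); return np.round(u,1), np.round([(u[0]-220)*2.5+400,(u[1]-170)*2.5])
print("tip",cr([.5216,-.0127,.078]),"disc large",cr([.514,-.054,.065]),"axle",cr([.581,.0184,.083]),"small",cr([.585,-.081,.065]),"tabtop0",cr([.529,.0043,.1]),"med",cr([.5085,.0858,.065]))
for th in (195.3,211,219,227):
  d=np.array([np.cos(np.radians(th)),np.sin(np.radians(th))]); ax=np.array([.581,.0184])
  print(th,"inner",cr([*(ax+.029*d),.1])[1],"outer",cr([*(ax+.081*d),.1])[1],cr([*(ax+.081*d),.064])[1])
s=robot.get_obs(); print(s["position"],s["q"])
```

```text
tip (array([294.7, 210.3]), array([587., 101.])) disc large (array([304.5, 208.1]), array([611.,  95.])) axle (array([267.5, 208.1]), array([519.,  95.])) small (array([284.7, 196.7]), array([562.,  67.])) tabtop0 (array([289. , 204.9]), array([573.,  87.])) med (array([280.4, 235.7]), array([551., 164.]))
195.3 inner [548.  84.] outer [600.  91.] [599. 122.]
211 inner [548.  80.] outer [601.  79.] [600. 111.]
219 inner [548.  78.] outer [599.  74.] [598. 105.]
227 inner [547.  76.] outer [596.  68.] [595.  99.]
[ 0.52106913 -0.01210007  0.09515704] [-2.37870527e-01  5.57760051e-01  1.79392273e+00  9.67442843e-05
  7.89527639e-01 -9.16234950e-01]
```

The tab looks unmoved and the fingers seem to be past it. I'll look at the side view up close.

Run:
```python
from h import *
import pickle
b=cams.camera("side"); pickle.dump(b,open("m2.pkl","wb"))
cv2.imwrite("pics/m2.png",cv2.resize(b["color"][165:240,240:340],(800,600),interpolation=cv2.INTER_CUBIC))
for v in range(186,224,3):
  r=[]
  for u in (288,292,296,300):
    o,d=ray(b,u,v); r.append(np.round(o+d*b["depth"][v,u],3).tolist())
  print(v,r)
```

```text
186 [[0.661, -0.25, -0.003], [0.522, 0.005, 0.154], [0.517, -0.006, 0.151], [0.507, -0.008, 0.152]]
189 [[0.652, -0.232, -0.002], [0.521, 0.006, 0.147], [0.517, -0.006, 0.143], [0.506, -0.006, 0.145]]
192 [[0.594, -0.118, 0.059], [0.523, 0.002, 0.136], [0.515, -0.004, 0.136], [0.508, -0.01, 0.135]]
195 [[0.586, -0.101, 0.06], [0.524, 0.0, 0.127], [0.515, -0.003, 0.128], [0.559, -0.121, 0.058]]
198 [[0.579, -0.089, 0.059], [0.523, 0.001, 0.119], [0.515, -0.005, 0.119], [0.551, -0.104, 0.059]]
201 [[0.573, -0.077, 0.058], [0.523, 0.001, 0.111], [0.516, -0.007, 0.109], [0.546, -0.093, 0.057]]
204 [[0.562, -0.055, 0.063], [0.556, -0.068, 0.058], [0.547, -0.072, 0.058], [0.538, -0.077, 0.059]]
207 [[0.529, 0.01, 0.097], [0.519, 0.008, 0.099], [0.512, 0.001, 0.098], [0.527, -0.055, 0.064]]
210 [[0.528, 0.012, 0.09], [0.519, 0.007, 0.09], [0.511, 0.002, 0.09], [0.521, -0.042, 0.063]]
213 [[0.528, 0.011, 0.081], [0.519, 0.007, 0.082], [0.512, -0.0, 0.08], [0.518, -0.037, 0.058]]
216 [[0.527, 0.012, 0.073], [0.519, 0.006, 0.072], [0.508, 0.007, 0.076], [0.511, -0.023, 0.059]]
219 [[0.528, 0.01, 0.063], [0.519, 0.007, 0.064], [0.51, 0.002, 0.064], [0.505, -0.01, 0.059]]
222 [[0.524, 0.018, 0.06], [0.517, 0.009, 0.057], [0.509, 0.003, 0.056], [0.5, -0.001, 0.057]]
```

View pics/m2.png

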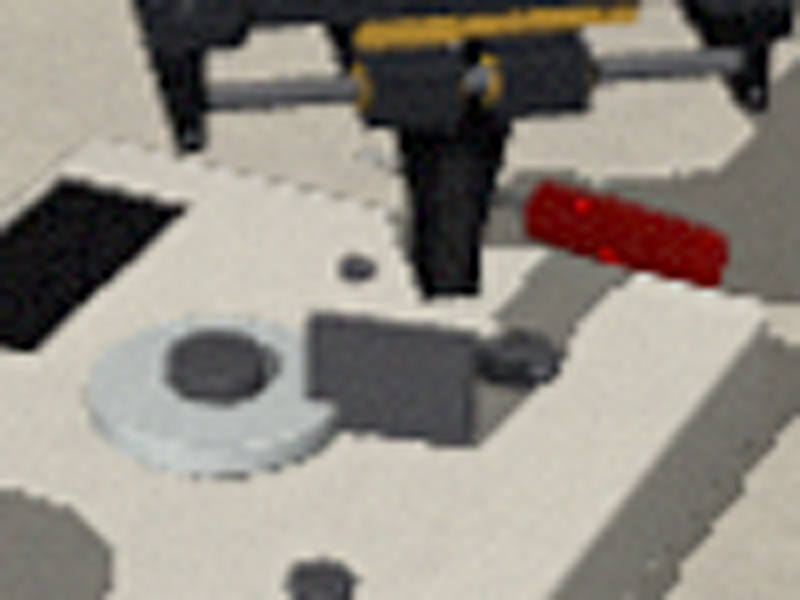

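Run:
```python
from h import *
print(robot.nose_length, [x for x in dir(robot) if x[0]!='_'])
c=cams.camera("wrist")
for u,v in ((315,60),(260,160),(330,180),(200,100),(275,250),(290,250),(276,300),(290,300)):
    o,d=ray(c,u,v); print(u,v,np.round(o+d*c["depth"][v,u],3))
V=np.array(c["view"]); o=-V[:3,:3].T@V[:3,3]; s=robot.get_obs(); print(o, s["position"],s["q"],s["joint_torque"])
```

```text
0.017 ['Unreachable', 'get_obs', 'hand_in', 'nose_length']
315 60 [0.466 0.092 0.059]
260 160 [0.478 0.019 0.06 ]
330 180 [0.525 0.04  0.06 ]
200 100 [ 0.407  0.02  -0.001]
275 250 [ 0.512 -0.005  0.125]
290 250 [ 0.518 -0.     0.125]
276 300 [ 0.518 -0.011  0.16 ]
290 300 [ 0.523 -0.007  0.159]
[0.47615222 0.04378996 0.27220952] [ 0.52091882 -0.01182855  0.09501607] [-2.37410138e-01  5.57942268e-01  1.79416632e+00  7.08398609e-05
  7.89406547e-01 -9.16774520e-01] [-1.06954097e-01 -3.86039186e+01 -1.09616563e+01  8.94730008e-03
  7.95788574e-02  5.73837795e-03]
```

The shut fingertips end at z≈0.106 while the TCP reads 0.095, so they stand about 11 mm behind the TCP instead of 17 mm ahead. They passed over the tab without touching it. I'll raise them, go back behind the tab and come down lower, watching the force.

```bash
python3 -m pendant '[{"jaw":0,"linear":[0,0,-1.5],"twist":0},{"jaw":0,"linear":[2.2,0.95,0],"twist":0},{"jaw":0,"linear":[2.2,0.95,0],"twist":0},{"jaw":0,"linear":[0,0,0],"twist":6},{"jaw":0,"linear":[0,0,0],"twist":6},{"jaw":0,"linear":[0,0,0],"twist":6},{"jaw":0,"linear":[0,0,0],"twist":6},{"jaw":0,"linear":[0,0,1.5],"twist":0},{"jaw":0,"linear":[0,0,1.4],"twist":0},{"jaw":0,"linear":[0,0,0],"twist":0},{"jaw":0,"linear":[0,0,0],"twist":0}]'
python3 - <<'E'
from h import *
totool([.508,.0343,.067])
b=cams.camera("side")
cv2.imwrite("pics/m3.png",cv2.resize(b["color"][165:240,240:340],(800,600),interpolation=cv2.INTER_CUBIC))
for v in range(198,224,2):
  r=[]
  for u in (270,274,278,282):
    o,d=ray(b,u,v); r.append(np.round(o+d*b["depth"][v,u],3).tolist())
  print(v,r)
E
```

```text
time: 5.57
position: [0.5074, 0.0345, 0.0805]
tool_rot: [0.609, 0.793, -0.0, -0.001]
ft_force: [-0.6, 0.1, 0.4]
grip_width: 0.0004
grip_force: 0.0
t 5.57 pos [0.5074 0.0345 0.0805] yaw 105.0 grip 0.0004 F [-0.6  0.1  0.4]
tool shift cm [-0.04  0.05  1.34]
198 [[0.621, -0.066, 0.058], [0.612, -0.071, 0.059], [0.603, -0.077, 0.058], [0.591, -0.077, 0.061]]
200 [[0.619, -0.061, 0.055], [0.608, -0.065, 0.057], [0.597, -0.066, 0.059], [0.591, -0.077, 0.055]]
202 [[0.61, -0.046, 0.059], [0.602, -0.053, 0.058], [0.593, -0.058, 0.058], [0.582, -0.06, 0.06]]
204 [[0.607, -0.041, 0.057], [0.597, -0.044, 0.058], [0.559, 0.006, 0.095], [0.548, 0.004, 0.097]]
206 [[0.59, -0.01, 0.072], [0.581, -0.014, 0.072], [0.553, 0.017, 0.097], [0.543, 0.014, 0.098]]
208 [[0.579, 0.01, 0.079], [0.575, -0.004, 0.073], [0.554, 0.014, 0.089], [0.545, 0.01, 0.09]]
210 [[0.573, 0.021, 0.081], [0.573, -0.0, 0.07], [0.553, 0.015, 0.084], [0.544, 0.012, 0.085]]
212 [[0.57, 0.025, 0.079], [0.569, 0.008, 0.07], [0.552, 0.018, 0.08], [0.543, 0.013, 0.08]]
214 [[0.57, 0.025, 0.073], [0.562, 0.019, 0.072], [0.553, 0.015, 0.073], [0.543, 0.014, 0.075]]
216 [[0.568, 0.03, 0.07], [0.558, 0.026, 0.071], [0.549, 0.023, 0.073], [0.543, 0.013, 0.069]]
218 [[0.563, 0.039, 0.071], [0.554, 0.034, 0.071], [0.545, 0.03, 0.071], [0.543, 0.013, 0.063]]
220 [[0.56, 0.043, 0.068], [0.549, 0.042, 0.071], [0.545, 0.03, 0.066], [0.543, 0.014, 0.058]]
222 [[0.557, 0.048, 0.066], [0.55, 0.041, 0.064], [0.547, 0.026, 0.058], [0.538, 0.022, 0.058]]
```

View pics/m3.png

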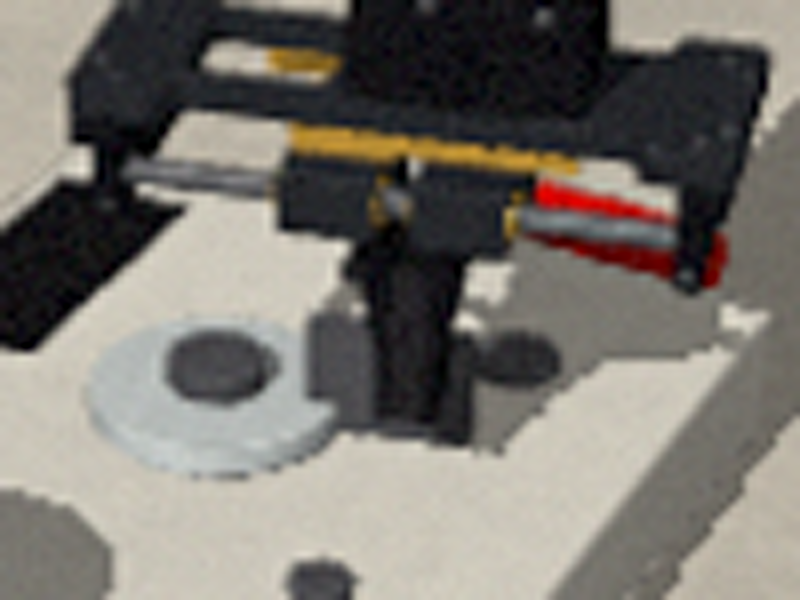

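The fingers now stand in front of the tab, with their tip at crop pixel (410,420), about image (291,217).

Run:
```python
from h import *
b=cams.camera("side")
for v in range(205,226,2):
  r=[]
  for u in (288,291,294):
    o,d=ray(b,u,v); r.append(np.round(o+d*b["depth"][v,u],3).tolist())
  print(v,r,b["color"][v,291])
for z in (.063,.08,.091): print(z,proj(b,[.5074,.0345,z]))
```

```text
205 [[0.512, 0.045, 0.126], [0.505, 0.043, 0.127], [0.497, 0.043, 0.129]] [37 26 33]
207 [[0.51, 0.047, 0.122], [0.505, 0.041, 0.12], [0.496, 0.045, 0.125]] [35 34 34]
209 [[0.509, 0.048, 0.117], [0.504, 0.044, 0.117], [0.498, 0.041, 0.117]] [40 41 43]
211 [[0.51, 0.047, 0.111], [0.503, 0.045, 0.112], [0.499, 0.038, 0.11]] [40 40 41]
213 [[0.509, 0.049, 0.107], [0.503, 0.046, 0.107], [0.5, 0.036, 0.103]] [36 36 34]
215 [[0.51, 0.046, 0.099], [0.503, 0.044, 0.101], [0.499, 0.037, 0.098]] [29 33 31]
217 [[0.53, 0.006, 0.066], [0.502, 0.045, 0.096], [0.514, 0.005, 0.07]] [53 50 55]
219 [[0.529, 0.008, 0.062], [0.521, 0.006, 0.063], [0.514, 0.004, 0.064]] [78 76 74]
221 [[0.527, 0.011, 0.058], [0.522, 0.006, 0.057], [0.514, 0.004, 0.058]] [192 204 208]
223 [[0.523, 0.019, 0.058], [0.517, 0.015, 0.058], [0.51, 0.013, 0.059]] [184 197 203]
225 [[0.517, 0.031, 0.061], [0.514, 0.021, 0.056], [0.505, 0.023, 0.06]] [183 197 202]
0.063 [290.90466092 226.03276322]
0.08 [291.08341077 220.04945868]
0.091 [291.20023348 216.12941756]
```

This confirms it: the tip sits about 12 mm above the TCP. I'll go 1.4 cm lower, then close the gap and arc.

```bash
python3 -m pendant '[{"jaw":0,"linear":[0,0,0.7],"twist":0},{"jaw":0,"linear":[0,0,0.7],"twist":0},{"jaw":0,"linear":[0,0,0],"twist":0}]'
python3 -m pendant '[{"jaw":0,"linear":[-0.7,0,0],"twist":0},{"jaw":0,"linear":[-0.7,0,0],"twist":0},{"jaw":0,"linear":[-0.6,0,0],"twist":0},{"jaw":0,"linear":[-0.46,-0.085,0],"twist":-4},{"jaw":0,"linear":[-0.46,-0.085,0],"twist":-4},{"jaw":0,"linear":[-0.46,-0.085,0],"twist":-4},{"jaw":0,"linear":[-0.46,-0.085,0],"twist":-4},{"jaw":0,"linear":[-0.46,-0.085,0],"twist":-4},{"jaw":0,"linear":[-0.46,-0.085,0],"twist":-4},{"jaw":0,"linear":[0,0,0],"twist":0},{"jaw":0,"linear":[0,0,0],"twist":0}]'
python3 - <<'E'
from h import *
totool([.508,.0343,.067])
b=cams.camera("side")
cv2.imwrite("pics/m4.png",cv2.resize(b["color"][165:240,240:340],(800,600),interpolation=cv2.INTER_CUBIC))
for v in range(201,209):
  r=[]
  for u in (278,280,282,300,302):
    o,d=ray(b,u,v); r.append(np.round(o+d*b["depth"][v,u],3).tolist())
  print(v,r)
E
```

```text
time: 5.92
position: [0.5074, 0.0343, 0.0659]
tool_rot: [0.609, 0.793, -0.0, -0.001]
ft_force: [-0.8, -0.3, 0.8]
grip_width: 0.0006
grip_force: 0.0
time: 6.83
position: [0.5206, -0.0128, 0.067]
tool_rot: [0.432, 0.902, 0.0, 0.0]
ft_force: [-0.1, -0.4, -0.2]
grip_width: 0.0005
grip_force: 0.0
t 6.83 pos [ 0.5206 -0.0128  0.067 ] yaw 128.8 grip 0.0005 F [-0.1 -0.4 -0.2]
tool shift cm [ 4.47  1.97 -0.  ]
201 [[0.563, -0.002, 0.098], [0.559, -0.005, 0.098], [0.555, -0.007, 0.098], [0.507, -0.011, 0.11], [0.54, -0.093, 0.059]]
202 [[0.56, 0.002, 0.098], [0.556, 0.001, 0.099], [0.553, -0.004, 0.097], [0.508, -0.014, 0.105], [0.538, -0.09, 0.058]]
203 [[0.561, 0.001, 0.095], [0.557, -0.001, 0.095], [0.552, -0.002, 0.096], [0.541, -0.084, 0.057], [0.536, -0.086, 0.057]]
204 [[0.559, 0.004, 0.094], [0.555, 0.001, 0.093], [0.551, 0.0, 0.094], [0.541, -0.084, 0.054], [0.533, -0.078, 0.059]]
205 [[0.562, -0.001, 0.087], [0.555, 0.003, 0.092], [0.554, -0.006, 0.087], [0.537, -0.075, 0.057], [0.532, -0.077, 0.057]]
206 [[0.559, 0.006, 0.089], [0.556, -0.001, 0.086], [0.552, -0.003, 0.087], [0.532, -0.065, 0.061], [0.526, -0.064, 0.063]]
207 [[0.56, 0.003, 0.084], [0.556, 0.001, 0.084], [0.551, -0.002, 0.084], [0.528, -0.057, 0.063], [0.524, -0.06, 0.062]]
208 [[0.558, 0.006, 0.083], [0.555, 0.002, 0.082], [0.553, -0.004, 0.08], [0.524, -0.048, 0.065], [0.521, -0.054, 0.063]]
```

View pics/m4.png

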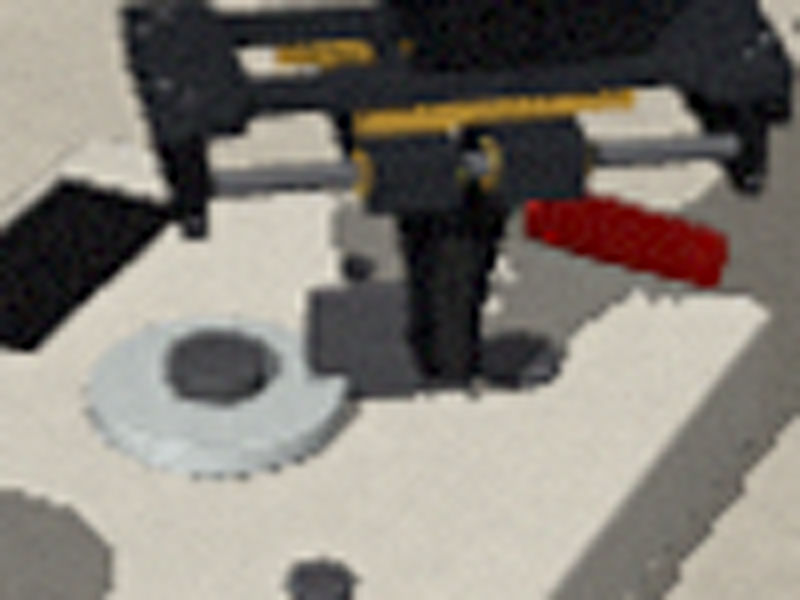

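The tab has turned, to about 215–219°. I'll push 4° more, back off, lift and measure with the wrist camera.

```bash
python3 -m pendant '[{"jaw":0,"linear":[-0.46,-0.085,0],"twist":-4},{"jaw":0,"linear":[0,0,0],"twist":0},{"jaw":0,"linear":[0,0,0],"twist":0},{"jaw":0,"linear":[1,0,0],"twist":0},{"jaw":0,"linear":[1,0,0],"twist":0},{"jaw":0,"linear":[0,0,-3],"twist":0},{"jaw":0,"linear":[0,0,-3.5],"twist":0},{"jaw":0,"linear":[0,0,-3.5],"twist":0},{"jaw":0,"linear":[-2.5,0,-3],"twist":0},{"jaw":0,"linear":[-3,0,0],"twist":0},{"jaw":0,"linear":[0,0,0],"twist":0},{"jaw":0,"linear":[0,0,0],"twist":0}]'
cat > tab.py <<'E'
from h import *
totool([.508,.0343,.067])
c=cams.camera("wrist"); D=c["depth"]; H,W=D.shape
P=np.zeros((H,W,3))
for v in range(0,240):
    for u in range(W):
        o,d=ray(c,u,v); P[v,u]=o+d*D[v,u]
ax=np.array([.581,.0184])
hub=(P[...,2]>.078)&(P[...,2]<.088)&(np.hypot(P[...,0]-ax[0],P[...,1]-ax[1])<.025)
ax2=P[hub][:,:2].mean(0) if hub.sum()>20 else ax; print("hub",ax2,hub.sum())
r=np.hypot(P[...,0]-ax[0],P[...,1]-ax[1])
m=((P[...,2]>.094)&(P[...,2]<.106)&(r<.095)).astype(np.uint8)
n,l,s,ce=cv2.connectedComponentsWithStats(m); i=1+np.argmax(s[1:,4]); Q=P[l==i]
mu=Q.mean(0); Vt=np.linalg.svd(Q[:,:2]-mu[:2],full_matrices=False)[2]
an=np.degrees(np.arctan2(*Vt[0][::-1]))%180+180
print("tab",s[i],mu,"pca",an,"from axle",np.degrees(np.arctan2(*(mu[:2]-ax2)[::-1]))%360)
g=c["color"].max(2); dm=((g<90)&(np.abs(P[...,2]-.065)<.006)).astype(np.uint8); dm[240:]=0
n,l,s,ce=cv2.connectedComponentsWithStats(dm)
for i in range(1,n):
    if s[i,4]>60: print("dark",s[i],np.round(onz(c,*ce[i],.065),4), "ang",np.degrees(np.arctan2(*(onz(c,*ce[i],.065)[:2]-ax2)[::-1]))%360)
import sys; cv2.imwrite(sys.argv[1],c["color"])
E
python3 tab.py pics/w5.png
```

```text
time: 7.88
position: [0.5463, -0.0417, 0.1971]
tool_rot: [0.4, 0.917, 0.0, 0.0]
ft_force: [-0.4, 0.8, -0.4]
grip_width: 0.0002
grip_force: 0.0
t 7.88 pos [ 0.5463 -0.0417  0.1971] yaw 132.9 grip 0.0002 F [-0.4  0.8 -0.4]
tool shift cm [ 8.18  2.36 13.01]
hub [0.58178537 0.01969388] 794
tab [267 182  56  12 668] [ 0.54236522 -0.01753812  0.09890756] pca 222.78790256529183 from axle 223.3648516344883
dark [375 227  27  13 174] [0.6585 0.0099 0.065 ] ang 352.73499599827494
```

View pics/w5.png

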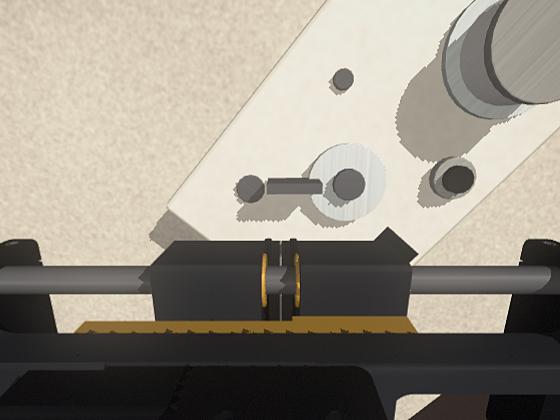

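The wrist view shows the large disc at (250,188), the tab at (294,186) and the hub at (348,184), nearly in line. The medium disc is at (343,79) and the button at (457,180). Next I'll work out the remaining angle.

Run:
```python
from h import *
c=cams.camera("wrist"); g=c["color"].max(2)
ax=[.5818,.0197]
for T in (100,115):
    m=(g<T).astype(np.uint8); m[:,265:]=0; m[240:]=0
    n,l,s,ce=cv2.connectedComponentsWithStats(m)
    for i in range(1,n):
        if s[i,4]>60: 
            p=onz(c,*ce[i],.065); a=np.arctan2(*(p[:2]-ax)[::-1]); print(T,s[i],p,np.hypot(*(p[:2]-ax)),np.degrees(a)%360)
m=(g<60).astype(np.uint8); m[:,:420]=0; m[240:]=0; m[:,490:]=0; m[:150]=0
n,l,s,ce=cv2.connectedComponentsWithStats(m)
for i in range(1,n):
    if s[i,4]>60:
        u,v=ce[i]; o,d=ray(c,u,v); P=o+d*c["depth"][int(v),int(u)]; print("button",s[i],P)
for u in range(485,560,15):
    o,d=ray(c,u,40); print("chamber",u,o+d*c["depth"][40,u])
```

```text
100 [240 186  25  19 150] [ 0.52348614 -0.05414141  0.065     ] 0.0940907072524887 231.70122833312325
115 [237 177  28  28 546] [ 0.51529629 -0.05377989  0.065     ] 0.09910619783702602 227.85301598172424
chamber 485 [0.56969153 0.17750702 0.10118842]
chamber 500 [0.57425141 0.17646414 0.11576952]
chamber 515 [0.58270971 0.18429879 0.11578451]
chamber 530 [0.59182015 0.19338366 0.1140103 ]
chamber 545 [0.59975737 0.20021444 0.11546085]
```

The disc is at 227.7° and the tab at 223°, so there are about 4.5° to go. I'll reverse the path, push that last arc, retreat and measure again.

```bash
python3 -m pendant '[{"jaw":0,"linear":[3,0,0],"twist":0},{"jaw":0,"linear":[2.5,0,3],"twist":0},{"jaw":0,"linear":[0,0,3.5],"twist":0},{"jaw":0,"linear":[0,0,3.5],"twist":0},{"jaw":0,"linear":[0,0,2],"twist":0},{"jaw":0,"linear":[0,0,1],"twist":0},{"jaw":0,"linear":[0,0,0],"twist":0},{"jaw":0,"linear":[-1,0,0],"twist":0},{"jaw":0,"linear":[-1,0,0],"twist":0},{"jaw":0,"linear":[-0.26,-0.05,0],"twist":-2.3},{"jaw":0,"linear":[-0.26,-0.05,0],"twist":-2.2},{"jaw":0,"linear":[0,0,0],"twist":0}]'
python3 -m pendant '[{"jaw":0,"linear":[0,0,0],"twist":0},{"jaw":0,"linear":[0,0,0],"twist":0},{"jaw":0,"linear":[1,0,0],"twist":0},{"jaw":0,"linear":[1,0,0],"twist":0},{"jaw":0,"linear":[0,0,-3],"twist":0},{"jaw":0,"linear":[0,0,-3.5],"twist":0},{"jaw":0,"linear":[0,0,-3.5],"twist":0},{"jaw":0,"linear":[-2.5,0,-3],"twist":0},{"jaw":0,"linear":[-3,0,0],"twist":0},{"jaw":0,"linear":[0,0,0],"twist":0},{"jaw":0,"linear":[0,0,0],"twist":0}]'
python3 tab.py pics/w6.png
python3 - <<'E'
from h import *
c=cams.camera("wrist"); g=c["color"].max(2); ax=[.5818,.0197]
m=(g<115).astype(np.uint8); m[240:]=0; m[:,:150]=0
n,l,s,ce=cv2.connectedComponentsWithStats(m)
for i in range(1,n):
    if s[i,4]>60:
        p=onz(c,*ce[i],.065); print(s[i],ce[i],p,np.degrees(np.arctan2(*(p[:2]-ax)[::-1]))%360)
c=cams.camera("wrist")
for r,t in (("btn",(.647,.1)),):
    pass
import pickle; pickle.dump(c,open("w6.pkl","wb"))
E
```

```text
time: 8.98
position: [0.5277, -0.022, 0.0684]
tool_rot: [0.363, 0.932, 0.0, 0.002]
ft_force: [-0.2, 0.7, -0.3]
grip_width: 0.0003
grip_force: 0.0
time: 9.9
position: [0.5511, -0.0443, 0.1971]
tool_rot: [0.363, 0.932, 0.0, 0.0]
ft_force: [-0.1, 0.1, 0.1]
grip_width: 0.0004
grip_force: 0.0
t 9.9 pos [ 0.5511 -0.0443  0.1971] yaw 137.4 grip 0.0004 F [-0.1  0.1  0.1]
tool shift cm [ 8.5   2.86 13.01]
hub [0.58170401 0.01959414] 796
tab [267 183  56  14 641] [ 0.54684591 -0.02189323  0.09894707] pca 229.84046088884838 from axle 229.96269125765613
dark [373 231  19   9  89] [0.6561 0.0108 0.065 ] ang 353.2222756482975
[ 474    2   77  120 1409] [503.07381121  85.443577  ] [0.61021516 0.19038166 0.065     ] 80.54805943400193
[450  22  45 112 390] [460.63076923  85.06410256] [0.58249104 0.16075542 0.065     ] 89.71930705925016
[342  71  20  21 157] [351.36305732  81.14012739] [0.5090877  0.08610131 0.065     ] 137.59748575895745
[429 168  25  40 191] [435.53926702 185.06806283] [0.64614042 0.08712683 0.065     ] 46.341803442998554
[237 170  27  28 496] [250.58669355 184.30645161] [ 0.51556985 -0.05381754  0.065     ] 227.98508381620724
[333 171  32  32 779] [348.53786906 186.60462131] [0.58627624 0.0195786  0.065     ] 358.446412256798
[441 176  33  29 716] [456.7877095  190.16480447] [0.66556083 0.10031606 0.065     ] 43.90398150607435
[267 182  56  17 825] [293.98787879 190.04848485] [ 0.55058276 -0.02465753  0.065     ] 234.8634853698699
```

The tab points at 229.9° and the disc is at about 227.8°. That is roughly a 4 mm aim error, well within 10 mm. Now the button: I need its centre, its height and a yaw that keeps the body clear of the chamber.

Run:
```python
from h import *
import pickle
t=pickle.load(open("top0.pkl","rb")); w=pickle.load(open("w6.pkl","rb"))
for c,box in ((t,(236,142,256,162)),(w,(441,176,474,205))):
    u0,v0,u1,v1=box; L=[]
    for v in range(v0,v1):
        for u in range(u0,u1):
            o,d=ray(c,u,v); L.append([*(o+d*c["depth"][v,u]),c["color"][v,u].max()])
    L=np.array(L); k=L[:,3]<50; z=np.median(L[k,2]); 
    m=np.zeros(c["depth"].shape,np.uint8); m[v0:v1,u0:u1]=(c["color"][v0:v1,u0:u1].max(2)<50); M=cv2.moments(m,True); uv=(M["m10"]/M["m00"],M["m01"]/M["m00"])
    print("btn",k.sum(),z,onz(c,*uv,z),"mean",L[k&(abs(L[:,2]-z)<.003)][:,:3].mean(0)); print("z hist",np.histogram(L[:,2],np.arange(.055,.09,.003)))
L=[]
for v in range(140,215):
    for u in range(150,225):
        o,d=ray(t,u,v); p=o+d*t["depth"][v,u]; 
        if .110<p[2]<.122: L.append(p[:2])
ch=cv2.minEnclosingCircle(np.array(L,np.float32)); print("chamber",ch)
b=np.array([.6575,.0959]); print("dir",np.degrees(np.arctan2(*(np.array(ch[0])-b)[::-1])),np.hypot(*(np.array(ch[0])-b)))
totool([*b,.11])
```

```text
btn 175 0.08092342468262081 [0.65693545 0.09584861 0.08092342] mean [0.65808178 0.09668018 0.08109644]
z hist (array([  5,  31,   5,   7,  27, 139,  29,  11, 106,  40,   0]), array([0.055, 0.058, 0.061, 0.064, 0.067, 0.07 , 0.073, 0.076, 0.079,
       0.082, 0.085, 0.088]))
btn 2 0.07436766129260519 [0.64679657 0.09932885 0.07436766] mean [0.64678943 0.09930027 0.07436766]
z hist (array([  0,  25,   0,   0,  11, 239,  49,  62, 505,  58,   0]), array([0.055, 0.058, 0.061, 0.064, 0.067, 0.07 , 0.073, 0.076, 0.079,
       0.082, 0.085, 0.088]))
chamber ((0.6050471663475037, 0.20381830632686615), 0.04799525439739227)
dir 115.92170031439157 0.11999025209839242
t 10.05 pos [ 0.5489 -0.043   0.1957] yaw 137.5 grip 0.0006 F [-0.6  1.   0.1]
tool shift cm [ 1.35 17.59  8.55]
```

```bash
python3 -m pendant '[{"jaw":0,"linear":[0.2,3,0],"twist":0},{"jaw":0,"linear":[0.2,3.5,0],"twist":0},{"jaw":0,"linear":[0.3,3.6,0],"twist":0},{"jaw":0,"linear":[0.3,3.6,0],"twist":0},{"jaw":0,"linear":[0.3,3.6,0],"twist":0},{"jaw":0,"linear":[0,0,0],"twist":7.1},{"jaw":0,"linear":[0,0,0],"twist":7.1},{"jaw":0,"linear":[0,0,0],"twist":7.1},{"jaw":0,"linear":[0,0,3],"twist":0},{"jaw":0,"linear":[0,0,3],"twist":0},{"jaw":0,"linear":[0,0,2.5],"twist":0},{"jaw":0,"linear":[0,0,0],"twist":0}]'
python3 - <<'E'
from h import *
totool([.657,.096,.076])
b=cams.camera("side")
cv2.imwrite("pics/s7.png",cv2.resize(b["color"][180:255,185:285],(800,600),interpolation=cv2.INTER_CUBIC))
E
```

```text
time: 11.05
position: [0.6522, 0.0929, 0.1052]
tool_rot: [0.528, 0.849, -0.004, -0.006]
ft_force: [-1.1, 0.2, -0.6]
grip_width: 0.0005
grip_force: 0.0
t 11.05 pos [0.6522 0.0929 0.1052] yaw 116.2 grip 0.0005 F [-1.1  0.2 -0.6]
tool shift cm [0.05 0.61 2.91]
```

View pics/s7.png

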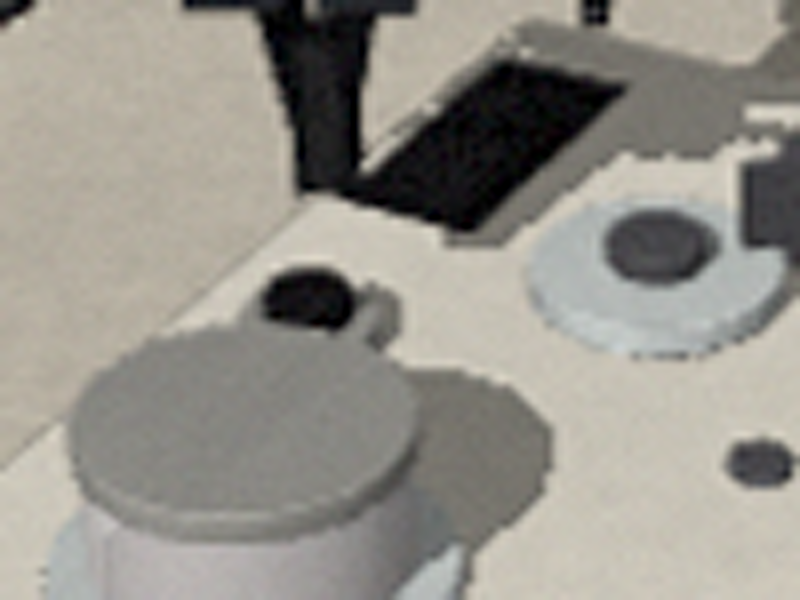

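The side view shows the shut fingertip at (328,192), right above the black button at (310,297), with the chamber clear in front. I'll let it settle and take the remaining shift.

```bash
python3 -m pendant '[{"jaw":0,"linear":[0,0,0],"twist":0},{"jaw":0,"linear":[0,0,0],"twist":0}]' >/dev/null
python3 -c "
from h import *
totool([.657,.096,.076])"
```

```text
t 11.27 pos [0.6596 0.0923 0.1135] yaw 116.2 grip 0.0004 F [ 0.5 -0.1 -0.1]
tool shift cm [ 0.45 -0.08  3.75]
```

```bash
python3 -m pendant '[{"jaw":0,"linear":[0.45,-0.1,1],"twist":0},{"jaw":0,"linear":[0,0,1.5],"twist":0},{"jaw":0,"linear":[0,0,1.0],"twist":0},{"jaw":0,"linear":[0,0,0.2],"twist":0},{"jaw":0,"linear":[0,0,0],"twist":0},{"jaw":0,"linear":[0,0,0],"twist":0}]' 
python3 -m pendant '[{"jaw":0,"linear":[0,0,0.2],"twist":0},{"jaw":0,"linear":[0,0,0.2],"twist":0},{"jaw":0,"linear":[0,0,0],"twist":0},{"jaw":0,"linear":[0,0,0],"twist":0}]'
```

```text
time: 11.77
position: [0.6561, 0.0956, 0.0752]
tool_rot: [0.529, 0.849, 0.0, 0.0]
ft_force: [-0.2, 0.6, 0.4]
grip_width: 0.0004
grip_force: 0.0
time: 12.1
position: [0.6557, 0.0956, 0.071]
tool_rot: [0.529, 0.849, 0.0, 0.0]
ft_force: [0.1, -0.3, -1.1]
grip_width: 0.0003
grip_force: 0.0
```

```bash
python3 -m pendant '[{"jaw":0,"linear":[0,0,0.2],"twist":0},{"jaw":0,"linear":[0,0,0],"twist":0},{"jaw":0,"linear":[0,0,0],"twist":0}]'
python3 -m pendant '[{"jaw":0,"linear":[0,0,0.2],"twist":0},{"jaw":0,"linear":[0,0,0],"twist":0},{"jaw":0,"linear":[0,0,0],"twist":0}]'
python3 -m pendant '[{"jaw":0,"linear":[0,0,0.2],"twist":0},{"jaw":0,"linear":[0,0,0],"twist":0},{"jaw":0,"linear":[0,0,0],"twist":0}]'
```

```text
time: 12.35
position: [0.6556, 0.0956, 0.0688]
tool_rot: [0.529, 0.849, -0.0, -0.0]
ft_force: [-0.2, -0.5, 0.9]
grip_width: 0.0005
grip_force: 0.0
time: 12.6
position: [0.6558, 0.0956, 0.0668]
tool_rot: [0.529, 0.849, 0.0, 0.0]
ft_force: [-0.0, 0.2, 0.3]
grip_width: 0.0005
grip_force: 0.0
time: 12.85
position: [0.6558, 0.0956, 0.065]
tool_rot: [0.529, 0.849, 0.0, 0.0]
ft_force: [-0.9, -0.3, 1.8]
grip_width: 0.0009
grip_force: 1.2
```

```bash
python3 -m pendant '[{"jaw":0,"linear":[0,0,0.2],"twist":0},{"jaw":0,"linear":[0,0,0],"twist":0},{"jaw":0,"linear":[0,0,0],"twist":0}]'
python3 -m pendant '[{"jaw":0,"linear":[0,0,0.2],"twist":0},{"jaw":0,"linear":[0,0,0],"twist":0},{"jaw":0,"linear":[0,0,0],"twist":0}]'
```

```text
time: 13.1
position: [0.6558, 0.0956, 0.063]
tool_rot: [0.529, 0.849, 0.0, 0.0]
ft_force: [-1.4, 0.1, 3.8]
grip_width: 0.0005
grip_force: 1.7
time: 13.35
position: [0.6558, 0.0956, 0.061]
tool_rot: [0.529, 0.849, 0.0, 0.0]
ft_force: [-0.3, 0.7, 5.2]
grip_width: 0.0005
grip_force: 2.3
```

```bash
python3 -m pendant '[{"jaw":0,"linear":[0,0,0.15],"twist":0},{"jaw":0,"linear":[0,0,0],"twist":0},{"jaw":0,"linear":[0,0,0],"twist":0}]'; python3 -c "
from h import *
totool([.657,.096,.06])
b=cams.camera('side'); cv2.imwrite('pics/s8.png',b['color'])"
```

```text
time: 13.6
position: [0.6558, 0.0956, 0.0607]
tool_rot: [0.529, 0.849, 0.0, 0.0]
ft_force: [-1.8, 0.2, 9.2]
grip_width: 0.0007
grip_force: 4.9
t 13.6 pos [0.6558 0.0956 0.0607] yaw 116.2 grip 0.0007 F [-1.8  0.2  9.2]
tool shift cm [-0.01  0.12  0.07]
```

The force jumped to 9 N with almost no travel, so the button is on its stop. I'll lift straight up, move clear and check the dial.

```bash
python3 -m pendant '[{"jaw":0,"linear":[0,0,-1],"twist":0},{"jaw":0,"linear":[0,0,-3],"twist":0},{"jaw":0,"linear":[0,0,-3.5],"twist":0},{"jaw":0,"linear":[0,0,-3.5],"twist":0},{"jaw":0,"linear":[0,0,-2],"twist":0},{"jaw":0,"linear":[0,-3,0],"twist":-7.1},{"jaw":0,"linear":[0,-3.5,0],"twist":-7.1},{"jaw":0,"linear":[0,-3.5,0],"twist":-7.1},{"jaw":0,"linear":[-2,-3.5,0],"twist":0},{"jaw":0,"linear":[-2,-3.5,0],"twist":0},{"jaw":0,"linear":[0,0,0],"twist":0},{"jaw":0,"linear":[0,0,0],"twist":0}]'
python3 -m pendant '[{"jaw":0,"linear":[0,0,0],"twist":0},{"jaw":0,"linear":[0,0,0],"twist":0},{"jaw":0,"linear":[0,0,0],"twist":0}]'
python3 tab.py pics/w9.png
python3 - <<'E'
from h import *
c=cams.camera("wrist"); D=c["depth"]; L=[]
for v in range(0,240,2):
    for u in range(0,560,2):
        o,d=ray(c,u,v); p=o+d*D[v,u]
        if np.hypot(p[0]-.657,p[1]-.096)<.010: L.append(p[2])
print("button z",np.median(L) if L else None,len(L))
s=robot.get_obs(); print(np.round(s["joint_velocities"],3))
E
```

```text
time: 14.65
position: [0.5545, -0.04, 0.1893]
tool_rot: [0.365, 0.931, 0.0, -0.0]
ft_force: [0.6, 0.1, -0.0]
grip_width: 0.0005
grip_force: 0.0
time: 14.9
position: [0.5551, -0.0368, 0.1891]
tool_rot: [0.362, 0.932, 0.0, -0.0]
ft_force: [-0.1, -0.6, -0.2]
grip_width: 0.0005
grip_force: 0.0
t 14.9 pos [ 0.5551 -0.0368  0.1891] yaw 137.6 grip 0.0005 F [-0.1 -0.6 -0.2]
tool shift cm [ 8.27  2.07 12.22]
hub [0.58166933 0.01973401] 834
tab [257 187  58  14 676] [ 0.54669246 -0.02196153  0.0989221 ] pca 229.75746061384348 from axle 230.00793588459118
button z 0.0810643714681043 87
[-0.004 -0.001  0.001 -0.003 -0.001 -0.001]
```

The dial is unchanged, about 2° from the disc's centre. The button is back up at z=0.081, and the arm is clear and at rest, so I'm handing in.

```bash
python3 -c "
from rig import robot
print(robot.hand_in())"
```

```text
the job is handed in; nothing more can be done
None
```

I handed the job in at about 15 s, with no verdict shown: the selector points about 2° (roughly 4 mm) off the centre of the largest disc, the start button went fully down (9 N) and came back up, the arm stands clear, and the fingers never went near the watch, jar or screwdriver, though I did not re-measure those three.

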